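# Slide the pump bottle home into the empty bay

## Task

On the steel draining board, push the tall plum-coloured pump bottle low on its body so that it slides upright, without tipping or being lifted, into the empty bay (the one with the green dot) of the white bottle stop, all the way to the back of the bay. Do not grip the bottle or press it hard, leave the other bottle, the mug and the jar where they stand, and finish clear of everything.

Things in the scene. Friction and masses are not known exactly. Their poses are not given: they have to be found in the camera images.
- bottle: Bottle to push: plum body, white label, red pump; about 0.4 kg, loose. Cylinder 64 mm across up to 145 mm, then 26 mm neck and pump, top at 222 mm; spout reaches 42 mm from the axis at 217 mm. Origin: centre of underside, z up; yaw is of no matter. Starts in front of the stop's open side. Pushed below 40 mm it slides, high up it tips; touching it with the grasp point above 90 mm is not low.
- dock: White bottle stop, fixed, walls 30 mm high, no floor: bottles slide on the board. Two bays, 100 mm wide inside, open to its -x; x points into them. Origin: on the board midway between the bays' home centres (x 0, y +60 and -60 mm). Back wall: inner face at x = 35 mm, 14 mm thick. Three side walls, 20 mm thick, at y = -120, 0, 120 mm, from the back wall to round ends at x = -40 mm.
- spot: Flat green dot, 60 mm across, 1 mm thick, gives no resistance: marks the home centre of the empty bay (x = 0, y = +60 or -60 mm in the stop's frame). Origin: its centre, on the board; axes parallel to the stop's, x into the bay. A bottle touching the back wall has its centre 3 mm beyond the dot's.
- neighbour: White pump bottle with a blue pump, same shape and size as the bottle to push, standing loose in the other bay. Leave it. Origin: centre of the underside.
- mug: Blue mug, 76 mm in diameter, 88 mm high, with a side handle, standing loose behind the stop's back wall. Leave it. Origin: centre of the underside.
- jar: Squat glass jar with a pale lid, 64 mm in diameter, 85 mm high, standing loose beside the work on the stop's -y side. Leave it. Origin: centre of the underside.

How it is judged:
By the outcome, as a careful person would: the job done as asked, in the order asked, and still so for the second after the job is handed in, with the robot touching nothing.
It also fails if it takes over 48 s, if anything falls off the work surface, if the arm or the gripper's body presses on something with over 40 N, if the wrist force passes 120 N, or if a joint passes its speed limit or range.

## Robot

A 7-joint arm with a two-finger parallel gripper is mounted at the origin on the work surface. World frame = base frame: x ahead of the robot, y to its left, z up, the work surface at z = 0. Lengths are in m, angles in degrees, forces in N, time in s.
With the tool pointing down it reaches from about 0.425 to 0.875 m from the base axis. Payload 4.7 kg.
Tool frame: the origin (TCP) lies on the mounting face of the last link; the fingertips stand 182 mm ahead of it and the grasp point (between the pads) lies 164 mm ahead of it; z points along the fingers, x is the direction in which the jaws open and shut, and the axes are right-handed (so a half turn about z gives the same grasp; the last joint's range is limited). The gripper opens to 87 mm and grips with 3 to 60 N. Pads are 19 mm wide; open, the fingers measure 117 mm over their backs; the gripper's body (75 mm by 190 mm) begins 51 mm behind the grasp point.
Start: joints at [-66.515, 18.392, -4.016, 83.108, 1.295, 78.541, -3.26], TCP at [0.251, 0.6, 0.405] pointing down, gripper open.
Joint ranges: [-163.93, 163.93], [-17.29, 119.83], [-79.2, 71.16], [3.27, 140.29], [-89.18, 269.18], [5.43, 117.66], [-154.24, 154.24]. Speed limits (degrees/s): [147.25, 147.25, 180, 180, 180, 180, 180].

## Interface

Orientations are given as [roll, pitch, yaw] about the fixed x, y, z axes, in that order (R = Rz(yaw) Ry(pitch) Rx(roll)).
In Python, from cell import status, cams, env, outline_of, landmark_of gives the robot as it stands. The module is installed in compiled form; this text tells all that it offers.
- The arm moves only by the tool jog_arm, never from a script. Its argument "rows" is a list of rows, each a list of 7 numbers: the closure, from 0 (fully open) to 1 (shut), then the shift along the tool's x, y, z in m, then the turn, a rotation vector about the tool's x, y, z in degrees. A call has 1 to 12 rows; each row shifts and turns the commanded pose from where the row before left it, along the tool's axes as they then stand; what a row does not reach is not made up. A row lasts 1/12 s, in which the tool goes at most 41.7 mm and 7.16 degrees, less where a joint would pass 70% of its speed; a pose out of reach is approached as far as the arm can. A call with a gripper value outside its range is refused whole. The fingers move at their own pace and stop on an object; "grip_force" is the grip in N (left out, the last holds). Time passes only in rows, so rows that do not move let the fingers close. It gives the time, the measured TCP pose, the force and the opening at its end, in the units of the state.
- status.get_obs(): the state, without advancing time (a new reading comes with each control period).
- cams.read_camera(name): name is "scene" or "top" or "wrist"; returns (picture, depth): 420x560x3 uint8, red, green, blue; 420x560 float32, m along the optical axis (not along the pixel's ray), 0 where there is no reading.
- cams.camera_params(name): a dict with "vfov" (degrees; the focal length in pixels is half the picture's height over the tangent of half this angle, whatever the lens; pixels are square), "cx", "cy" (the principal point, pixels), "eye" and "attitude" of the camera in the world. Camera axes: x right, y up, looking along -z (the intrinsics and any distortion apply to the point x, -y, -z); pixel columns grow to the right and rows downward; lengths in m; the calibration is good to about 2 mm. The wrist camera is an equidistant fisheye: a pixel r from the principal point sees the ray r / f radians off the axis. A picture is of the moment at which its call begins: read the wrist's pose just before it. camera_params takes no time and is no camera call; for the wrist camera it gives the pose at the moment of the call.
- env.sign_off(): hands the job in, once; it reports no verdict.
Trained networks look in the newest picture that a camera, given by its name, has taken for a name from the list of things; names that differ only in an ending like _2 or _b are one class to them, and where a whole thing is asked for, a point or a joint stands for the part that bears it (a point fixed in the world has none). Each returns a list of dicts, best first, with "conf" (0 to 1); they miss things now and then, are a little off and sometimes report something else, mostly with a low value. They report only what shows in the picture. A call takes as long as a camera call.
- outline_of(camera, name): "pixels" (420x560 bool, what is visible of it) and "box" ([left, top, right, bottom] in pixels, round what is visible of it).
- landmark_of(camera, name): "position" ([row, column] in pixels: a listed point, or the origin of a listed thing).
The state is a dict: "time_s": time; "qpos": joint angles; "joint_velocities": joint speeds; "effort": joint torques, N m; "tool_pos": TCP position; "tool_rot": TCP orientation; "force": force on the tool from outside, world axes, zero at the start; "wrist_torque": the same for the moment, N m; "grip_width": finger opening in m.
Only numpy, scipy, OpenCV 4.12 (cv2) and the standard library are available. Lean on these libraries where they do the work, as an engineer would, in place of code of your own. Each camera call takes 0.05 s, during which the arm holds its last target. There are 200 camera calls.

## Working session

There is one attempt and no reset: what is moved stays moved. The work goes in short steps, Python scripts to look and compute and a tool call to move; the robot and the scene stay as the last step left them, time stands still between calls to the robot, and variables do not carry over. Pictures are saved under pics/ and viewed, about 8 in all and at most 12, crops included, and the job is handed in when it is done.

Besides the shell and the picture viewer there is one more tool, called after "Request:" as a command line: name --pt "numbers of a row" for each row, then --argument value for the rest. jog_arm: Moves the arm, as the interface text tells. Its arguments: {"type":"object","properties":{"rows":{"type":"array"},"grip_force":{"type":"number"}},"required":["rows"]}

```bash
mkdir -p pics; cat > h.py <<'E'
import numpy as np, cv2
from scipy.spatial.transform import Rotation as R
from cell import status, cams, env, outline_of, landmark_of
def rot(a):
    a=np.array(a,float)
    if a.shape==(3,3): return a
    if a.size==4: return R.from_quat(a).as_matrix()
    return R.from_euler('xyz',a,degrees=True).as_matrix()
def cam(n):
    p=cams.camera_params(n); return p,rot(p['attitude']),np.array(p['eye'])
def back(n,rc,depth=None,z=None):
    p,A,e=cam(n); f=210/np.tan(np.radians(p['vfov']/2))
    d=np.array([(rc[1]-p['cx'])/f,-(rc[0]-p['cy'])/f,-1.0])
    w=A@d
    t=depth if depth is not None else (z-e[2])/w[2]
    return e+t*w
def cloud(n,depth,mask):
    r,c=np.nonzero(mask&(depth>0)); p,A,e=cam(n); f=210/np.tan(np.radians(p['vfov']/2))
    D=np.stack([(c-p['cx'])/f,-(r-p['cy'])/f,-np.ones(len(r))],1)*depth[r,c][:,None]
    return e+D@A.T
E
python3 - <<'E'
from h import *
np.set_printoptions(precision=4,suppress=True)
o=status.get_obs(); print(o['time_s'],o['tool_pos'],o['tool_rot'],o['force'])
ims=[]
for n in('scene','top'):
    print(n,cams.camera_params(n))
    im,d=cams.read_camera(n); cv2.imwrite(f'pics/{n}1.png',im[:,:,::-1])
    for k in('bottle','dock','spot','neighbour','mug','jar'):
        for L in landmark_of(n,k)[:2]:
            print(n,k,'lm',L['conf'],L['position'],back(n,L['position'],z=0))
        O=outline_of(n,k)
        for q in O[:1]:
            P=cloud(n,d,q['pixels']); 
            if len(P): print('   ol',q['conf'],q['box'],len(P),'min',np.percentile(P,2,axis=0),'max',np.percentile(P,98,axis=0))
E
```

```text
0.0 [0.2505 0.5995 0.4036] [179.9922   0.1125  67.3269] [-0.4838 -0.3575 -0.4874]
scene {'vfov': 42.42617127051834, 'cx': 277.28919138385487, 'cy': 220.2999963545739, 'eye': array([ 1.4233, -0.1559,  0.547 ]), 'attitude': array([58.9949, -1.4783, 72.0744])}
scene bottle lm 0.59 [229.8, 175.9] [ 0.5433 -0.0579  0.    ]
   ol 0.61 [152.0, 114.7, 191.6, 236.7] 3628 min [ 0.532  -0.0902  0.003 ] max [ 0.5705 -0.0302  0.2198]
scene dock lm 0.9 [216.5, 288.7] [0.5534 0.1642 0.    ]
   ol 0.93 [251.9, 180.2, 339.2, 256.5] 2175 min [0.4438 0.1198 0.0001] max [0.6872 0.212  0.0303]
scene spot lm 0.57 [228.9, 298.4] [0.6026 0.167  0.    ]
scene neighbour lm 0.7 [202.7, 271.9] [0.4909 0.1488 0.    ]
   ol 0.87 [260.3, 94.2, 293.9, 209.4] 2915 min [ 0.1089  0.1254 -0.0012] max [0.5287 0.3183 0.2194]
scene mug lm 0.88 [195.0, 334.3] [0.4939 0.2879 0.    ]
   ol 0.65 [314.6, 150.6, 355.4, 204.5] 1830 min [0.4275 0.2497 0.0021] max [0.5255 0.3201 0.0868]
scene jar lm 0.95 [285.1, 338.5] [0.7851 0.1712 0.    ]
   ol 0.68 [319.0, 234.1, 363.9, 295.1] 2280 min [0.7561 0.1462 0.0005] max [0.8142 0.2027
[... 534 characters left out ...]
6106 0.1626 0.    ]
   ol 0.85 [239.3, 225.8, 276.6, 258.2] 864 min [ 0.5879  0.1374 -0.0011] max [0.641  0.1921 0.0046]
top neighbour lm 0.9 [313.0, 260.3] [0.4932 0.1574 0.    ]
top neighbour lm 0.28 [277.6, 257.3] [0.555  0.1622 0.    ]
   ol 0.85 [239.2, 295.6, 281.6, 365.9] 1867 min [0.4652 0.1268 0.0307] max [0.5271 0.1814 0.2237]
top mug lm 0.75 [315.8, 186.4] [0.49   0.2871 0.    ]
top mug lm 0.2 [284.6, 381.8] [ 0.5401 -0.0578  0.    ]
   ol 0.61 [152.4, 296.4, 208.8, 364.2] 2417 min [0.4278 0.2485 0.0031] max [0.5227 0.3198 0.0901]
top jar lm 0.88 [152.3, 248.3] [0.78   0.1766 0.    ]
   ol 0.73 [228.3, 126.6, 267.4, 169.3] 1272 min [0.7501 0.1469 0.0253] max [0.8033 0.2021 0.0881]
```

```bash
python3 - <<'E'
from h import *
np.set_printoptions(precision=4,suppress=True)
# dock fit: wall tops z 0.02..0.036 from top; circle fits for bottles
from scipy.optimize import least_squares
for n in('top','scene'):
    im,d=cams.read_camera(n)
    q=outline_of(n,'spot')
    if q:
        P=cloud(n,d,q[0]['pixels']); print(n,'spot mean',P.mean(0),len(P))
    q=outline_of(n,'dock')[0]; m=q['pixels']; P=cloud(n,d,m); T=P[(P[:,2]>.025)&(P[:,2]<.036)]
    r=cv2.minAreaRect((T[:,:2]*1000).astype(np.float32)); print('dock rect mm',r)
    for k,h in(('bottle',.145),('neighbour',.145),('jar',.085),('mug',.088)):
        P=cloud(n,d,outline_of(n,k)[0]['pixels']); P=P[(P[:,2]>.015)&(P[:,2]<h-.01)]
        rr=.038 if k=='mug' else .032
        med=np.median(P[:,:2],0)
        s=least_squares(lambda c:np.hypot(*(P[:,:2]-c).T)-rr,med+0.02*(med-cam(n)[2][:2])/np.linalg.norm(med-cam(n)[2][:2]),loss='soft_l1',f_scale=.002)
        print(n,k,s.x,len(P),np.sqrt(np.mean(s.fun**2)))
E
```

```text
top spot mean [0.6139 0.1638 0.0016] 871
dock rect mm ((554.8933715820312, 165.69879150390625), (259.0567626953125, 87.4136962890625), 4.976773262023926)
top bottle [ 0.5374 -0.0608] 604 0.0004186271268682197
top neighbour [0.4954 0.1554] 243 0.004384958928765323
top jar [0.7832 0.1768] 390 0.0018846678293951
top mug [0.4842 0.2816] 974 0.00790113559668842
scene spot mean [ 0.6074  0.165  -0.0002] 274
dock rect mm ((555.546142578125, 166.1329345703125), (263.7423400878906, 89.43772888183594), 4.4797868728637695)
scene bottle [ 0.5369 -0.0592] 2094 0.013532621698517034
scene neighbour [0.4951 0.1572] 1693 0.0016197782289724995
scene jar [0.7804 0.1785] 1278 0.002448198656072224
scene mug [0.4858 0.2871] 1281 0.006855176094292024
```

View pics/top1.png

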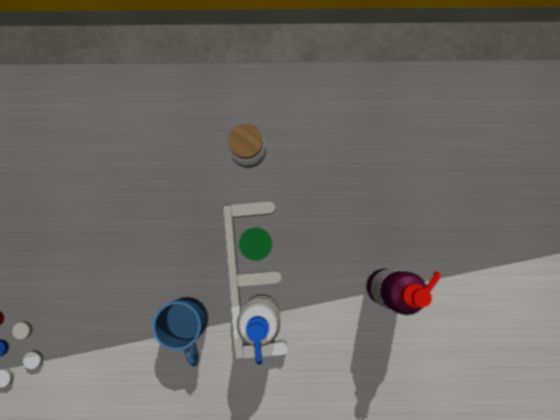

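View pics/scene1.png

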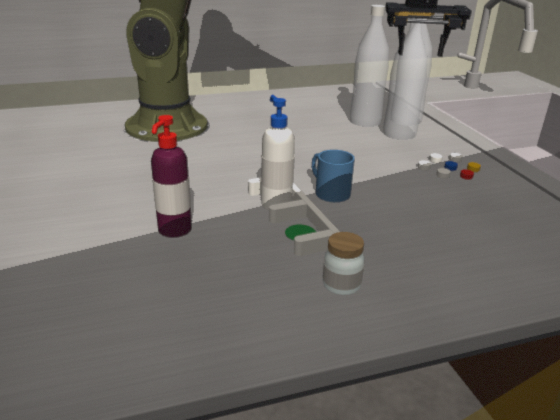

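The top picture shows the plum bottle at about (400,292) px and the stop at columns 225-290, opening to the right (world -y). The green dot is at (256,244), between the upper two walls, with the jar above at (247,143). The neighbour is at (258,320) and the mug at (180,325). The scene picture agrees with the fits:

| Item | Position (m) |
|---|---|
| Bottle | (0.537, -0.060) |
| Dot | about (0.614, 0.165) |
| Stop yaw | about 94.7° |

The plan is to tilt the tool 45° so the gripper body stays clear of the bottle. I'll use the half-open fingers as a cradle and push twice, first diagonally and then along the bay axis.

Request:
jog_arm --pt "0.55 0 0 -0.04 0 0 0" --pt "0.55 0 0 -0.04 0 0 0" --pt "0.55 0 0 -0.04 0 0 0" --pt "0.55 0 0.04 0 0 0 3.5" --pt "0.55 0 0.04 0 0 0 3.5" --pt "0.55 0 0.04 0 0 0 3.5" --pt "0.55 0 0.04 0 0 0 3.5" --pt "0.55 0 0.04 0 0 0 3.5" --pt "0.55 0 0.04 0 0 0 3.5" --pt "0.55 0 0.04 0 0 0 3.5" --pt "0.55 0 0.04 0 0 0 3.5" --pt "0.55 0 0.04 0 0 0 3.5"

```text
time_s: 3.0
tool_pos: [0.5371, 0.386, 0.5246]
tool_rot: [180.0, -0.0, 35.7]
force: [0.4, -0.0, -0.8]
grip_width: 0.0393
```

Request:
jog_arm --pt "0.55 0 0.04 0 0 0 3.5" --pt "0.55 0 0.04 0 0 0 3.5" --pt "0.55 0 0.04 0 0 0 3.5" --pt "0.55 0 0.04 0 0 0 3.5" --pt "0.55 0 0.04 0 0 0 3.5" --pt "0.55 0 0.04 0 0 0 3.5" --pt "0.55 0 0.04 0 0 0 3.5" --pt "0.55 0 0.04 0 0 0 3.5" --pt "0.55 0 0.04 0 0 0 3.5" --pt "0.55 0 0.04 0 0 0 3.5" --pt "0.55 0 0.04 0 0 0 3.5" --pt "0.55 0 0.04 0 0 0 3.5"

```text
time_s: 4.0
tool_pos: [0.6697, -0.0643, 0.5246]
tool_rot: [-180.0, -0.0, -6.3]
force: [1.2, -0.6, -0.5]
grip_width: 0.0392
```

Request:
jog_arm --pt "0.55 -0.02 0.03 0 0 0 3.5" --pt "0.55 -0.02 0.03 0 0 0 3.5" --pt "0.55 -0.02 0.03 0 0 0 3.5" --pt "0.55 -0.02 0.03 0 0 0 3.5" --pt "0.55 -0.02 0.03 0 0 0 3.5" --pt "0.55 -0.02 0.03 0 0 0 3.5" --pt "0.55 -0.02 0.03 0 0 0 3.5"

```text
time_s: 4.58
tool_pos: [0.4751, -0.2236, 0.5246]
tool_rot: [180.0, -0.0, -30.9]
force: [0.5, -0.6, 0.8]
grip_width: 0.039
```

Request:
jog_arm --pt "0.55 0 0 0 5 0 0" --pt "0.55 0 0 0 5 0 0" --pt "0.55 0 0 0 5 0 0" --pt "0.55 0 0 0 5 0 0" --pt "0.55 0 0 0 5 0 0" --pt "0.55 0 0 0 5 0 0" --pt "0.55 0 0 0 5 0 0" --pt "0.55 0 0 0 5 0 0" --pt "0.55 0 0 0 5 0 0"

```text
time_s: 5.33
tool_pos: [0.4765, -0.2226, 0.5253]
tool_rot: [-134.7, -0.1, -30.7]
force: [-0.6, 0.2, -0.4]
grip_width: 0.039
```

```bash
cat >> h.py <<'E'
def to_tool(tcp_t, rot_t):
    o=status.get_obs(); A=rot(o['tool_rot']); B=rot(rot_t)
    return A.T@(np.array(tcp_t)-o['tool_pos']), R.from_matrix(A.T@B).as_rotvec(degrees=True)
def tool_R(head,th=45):
    h=np.radians(head);t=np.radians(th);z=np.array([np.cos(h)*np.sin(t),np.sin(h)*np.sin(t),-np.cos(t)])
    x=np.array([np.sin(h),-np.cos(h),0]); return np.stack([x,np.cross(z,x),z],1)
def tcp_for(bottle,head,gap,zg=.03,th=45):
    h=np.array([np.cos(np.radians(head)),np.sin(np.radians(head))])
    t=np.radians(th); d=.0444+gap+.164*np.sin(t)
    return np.r_[np.array(bottle)-h*d, zg+.164*np.cos(t)]
E
python3 - <<'E'
from h import *
np.set_printoptions(precision=4,suppress=True)
o=status.get_obs();print(o['time_s'],o['tool_pos'],o['tool_rot'],np.array(o['qpos']))
for h in (.2,):
  T=tcp_for((.537,-.060),59,.03); print(T)
  print(to_tool(np.r_[T[:2],.35],tool_R(59)),to_tool(T,tool_R(59)))
E
```

```text
5.3333 [ 0.4765 -0.2226  0.5253] [-134.747    -0.0765  -30.7031] [ -5.0679   1.5078  42.9111  95.672  -45.8365  90.2894   9.9607]
[ 0.439  -0.2232  0.146 ]
(array([-0.0322,  0.1383,  0.1094]), array([-0.2532,  0.1564,  0.2637])) (array([-0.0325,  0.2832,  0.253 ]), array([-0.2532,  0.1564,  0.2637]))
```

Request:
jog_arm --pt "0.55 -0.008 0.023 0.021 0 0 0" --pt "0.55 -0.008 0.023 0.021 0 0 0" --pt "0.55 -0.008 0.023 0.021 0 0 0" --pt "0.55 -0.008 0.023 0.021 0 0 0" --pt "0.55 0 0.023 0.021 0 0 0" --pt "0.55 0 0.023 0.021 0 0 0" --pt "0.55 0 0.023 0.021 0 0 0" --pt "0.55 0 0.023 0.021 0 0 0" --pt "0.55 0 0.023 0.021 0 0 0" --pt "0.55 0 0.023 0.021 0 0 0"

```text
time_s: 6.17
tool_pos: [0.442, -0.2182, 0.2125]
tool_rot: [-135.0, -0.1, -30.7]
force: [0.1, 0.6, -0.6]
grip_width: 0.039
```

```bash
python3 - <<'E'
from h import *
np.set_printoptions(precision=4,suppress=True)
o=status.get_obs();print(o['time_s'],o['tool_pos'],o['tool_rot'],np.array(o['qpos']),o['force'])
T=tcp_for((.537,-.060),59,.03)
print(to_tool(T,tool_R(59)))
im,d=cams.read_camera('scene'); im2,d2=cams.read_camera('top')
cv2.imwrite('pics/b.png',np.hstack([im[60:360,20:420],im2[120:420,160:560]])[:,:,::-1])
E
```

```text
6.1667 [ 0.442  -0.2182  0.2125] [-134.9989   -0.0686  -30.6693] [  1.1855  19.882   41.9716 118.9793 -60.57    74.0652  45.3214] [ 0.1229  0.6016 -0.6375]
(array([-0.0002,  0.0512,  0.0429]), array([-0.0013,  0.1853,  0.2823]))
```

View pics/b.png

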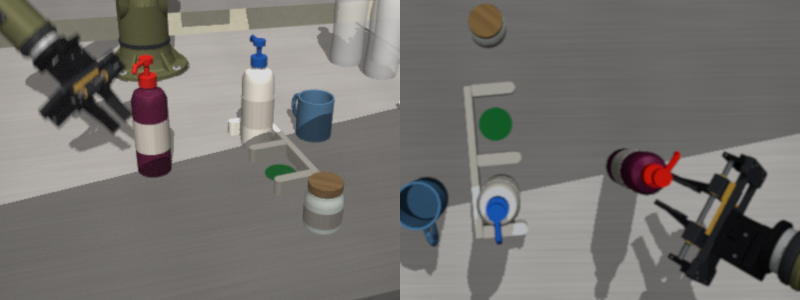

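The fingers are open and tilted, straddling the line behind the bottle at about (690,195) in the right half, and nothing is touching. I'll descend, then close up slowly.

Request:
jog_arm --pt "0.55 0 0.0125 0.0105 0 0 0" --pt "0.55 0 0.0125 0.0105 0 0 0" --pt "0.55 0 0.0125 0.0105 0 0 0" --pt "0.55 0 0.0125 0.0105 0 0 0" --pt "0.55 0 -0.003 0.003 0 0 0" --pt "0.55 0 -0.003 0.003 0 0 0" --pt "0.55 0 -0.003 0.003 0 0 0" --pt "0.55 0 -0.003 0.003 0 0 0" --pt "0.55 0 -0.002 0.002 0 0 0" --pt "0.55 0 -0.002 0.002 0 0 0" --pt "0.55 0 -0.002 0.002 0 0 0" --pt "0.55 0 -0.002 0.002 0 0 0"

```text
time_s: 7.27
tool_pos: [0.4538, -0.1984, 0.1489]
tool_rot: [-135.0, -0.0, -30.7]
force: [-0.5, -0.4, -0.0]
grip_width: 0.0392
```

Request:
jog_arm --pt "0.55 0 -0.002 0.002 0 0 0" --pt "0.55 0 -0.002 0.002 0 0 0" --pt "0.55 0 -0.003 0.003 0 0 0" --pt "0.55 0 -0.003 0.003 0 0 0" --pt "0.55 0 -0.003 0.003 0 0 0" --pt "0.55 0 -0.003 0.003 0 0 0" --pt "0.55 0 -0.003 0.003 0 0 0" --pt "0.55 0 -0.003 0.003 0 0 0" --pt "0.55 0 -0.003 0.003 0 0 0" --pt "0.55 0 -0.003 0.003 0 0 0" --pt "0.55 0 -0.003 0.003 0 0 0" --pt "0.55 0 -0.003 0.003 0 0 0"

```text
time_s: 8.27
tool_pos: [0.4783, -0.1569, 0.1485]
tool_rot: [-135.0, 0.0, -30.7]
force: [-1.4, -1.6, 1.1]
grip_width: 0.0394
```

```bash
cat >> h.py <<'E'
from scipy.optimize import least_squares
def fit(n,k,h=.145,rr=.032):
    im,d=cams.read_camera(n); L=outline_of(n,k)
    if not L: return im,None
    P=cloud(n,d,L[0]['pixels']); top=P[:,2].max(); P=P[(P[:,2]>.015)&(P[:,2]<h-.01)]
    e=cam(n)[2][:2]; med=np.median(P[:,:2],0)
    s=least_squares(lambda c:np.hypot(*(P[:,:2]-c).T)-rr,med+.02*(med-e)/np.linalg.norm(med-e),loss='soft_l1',f_scale=.002)
    return im,(s.x,len(P),round(L[0]['conf'],2),round(float(np.median(abs(s.fun))),4),top)
ORG=np.array([.555,.1612]); DX=np.array([-.082,.9966]); DY=np.array([-.9966,-.082])
def dk(p): p=np.array(p)-ORG; return np.array([p@DX,p@DY])*1000
E
cat > m.py <<'E'
from h import *
import sys
np.set_printoptions(precision=4,suppress=True)
o=status.get_obs();print(o['time_s'],o['tool_pos'],o['tool_rot'],o['force'],np.array(o['qpos']))
ims=[]
for n in('scene','top'):
    im,f=fit(n,'bottle'); ims.append(im); print(n,f, f and dk(f[0]))
A=rot(o['tool_rot']); g=np.array(o['tool_pos'])+.164*A[:,2]; hd=A[:2,2]/np.linalg.norm(A[:2,2])
print('grasp',g,'cradle centre',g[:2]+.0444*hd,dk(g[:2]+.0444*hd))
if len(sys.argv)>1: cv2.imwrite(f'pics/{sys.argv[1]}.png',np.hstack([ims[0][60:360,20:420],ims[1][120:420,160:560]])[:,:,::-1])
E
python3 m.py c
```

```text
8.2667 [ 0.4783 -0.1569  0.1485] [-134.9967    0.008   -30.6716] [-1.3646 -1.6089  1.0707] [ -2.0189  25.8643  36.34   121.0537 -70.1044  67.0403  48.7186]
scene (array([ 0.5594, -0.0191]), 2101, 0.8, 0.0008, np.float64(0.2221724998437165)) [-180.0553   10.436 ]
top (array([ 0.5603, -0.0197]), 434, 0.61, 0.0003, np.float64(0.22565153169032615)) [-180.7434    9.5638]
grasp [ 0.5374 -0.0571  0.0326] cradle centre [ 0.56   -0.0189] [-179.935     9.7404]
```

View pics/c.png

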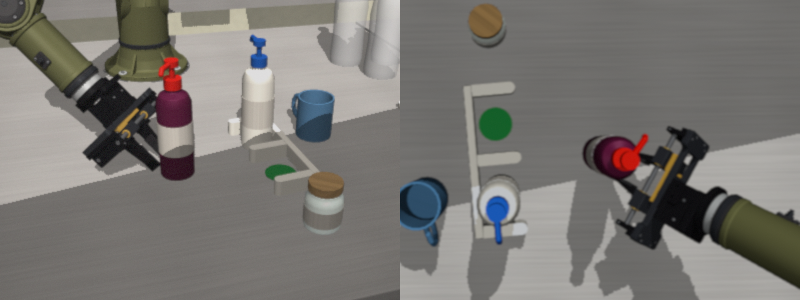

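The bottle is cradled at (615,160) in the right half and has slid about 45 mm upright. It's where the cradle model puts it, with a force of about 2 N. I'll continue along the diagonal.

Request:
jog_arm --pt "0.55 0 -0.003 0.003 0 0 0" --pt "0.55 0 -0.004 0.004 0 0 0" --pt "0.55 0 -0.004 0.004 0 0 0" --pt "0.55 0 -0.004 0.004 0 0 0" --pt "0.55 0 -0.004 0.004 0 0 0" --pt "0.55 0 -0.004 0.004 0 0 0" --pt "0.55 0 -0.004 0.004 0 0 0" --pt "0.55 0 -0.004 0.004 0 0 0" --pt "0.55 0 -0.004 0.004 0 0 0" --pt "0.55 0 -0.004 0.004 0 0 0" --pt "0.55 0 -0.004 0.004 0 0 0" --pt "0.55 0 -0.004 0.004 0 0 0"

```text
time_s: 9.47
tool_pos: [0.5123, -0.0996, 0.1486]
tool_rot: [-135.0, 0.0, -30.7]
force: [-1.4, -1.6, 0.7]
grip_width: 0.039
```

Request:
jog_arm --pt "0.55 0 -0.004 0.004 0 0 0" --pt "0.55 0 -0.004 0.004 0 0 0" --pt "0.55 0 -0.004 0.004 0 0 0" --pt "0.55 0 -0.004 0.004 0 0 0" --pt "0.55 0 -0.004 0.004 0 0 0" --pt "0.55 0 -0.004 0.004 0 0 0" --pt "0.55 0 -0.004 0.004 0 0 0" --pt "0.55 0 -0.003 0.003 0 0 0" --pt "0.55 0 -0.002 0.002 0 0 0" --pt "0.55 0 -0.001 0.001 0 0 0"

```text
time_s: 10.3
tool_pos: [0.5367, -0.0582, 0.1486]
tool_rot: [-135.0, 0.0, -30.6]
force: [-2.1, -2.8, 0.7]
grip_width: 0.0394
```

```bash
python3 m.py d; python3 - <<'E'
from h import *
np.set_printoptions(precision=4,suppress=True)
im,f=fit('top','jar',.085); print(f)
E
```

```text
10.3 [ 0.5367 -0.0582  0.1486] [-134.9875    0.0023  -30.6399] [-2.1207 -2.7581  0.7272] [-10.7387  25.4286  31.3459 119.8318 -75.8975  58.9389  41.6458]
scene (array([0.6177, 0.0794]), 2133, 0.66, 0.0008, np.float64(0.22212411459908415)) [-86.6627 -55.8174]
top (array([0.6181, 0.078 ]), 69, 0.76, 0.0003, np.float64(0.22552587738513485)) [-88.1323 -56.0641]
grasp [0.5958 0.0416 0.0326] cradle centre [0.6184 0.0798] [-86.3691 -56.5489]
(array([0.7832, 0.1767]), 386, 0.79, 0.0014, np.float64(0.08946104461545912))
```

View pics/d.png

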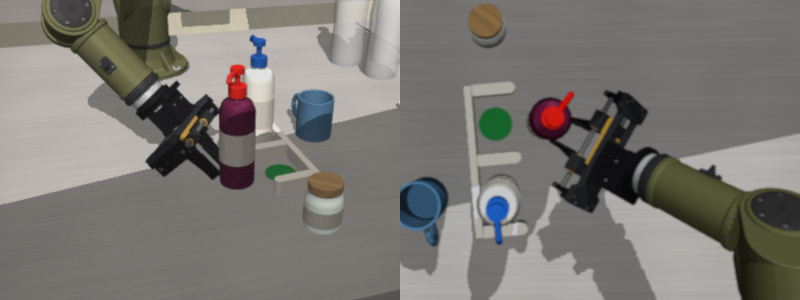

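Bottle upright at (550,118) in the right half, in front of the bay and nearly on its axis. Next I back off, turn the heading to the bay axis and push in.

Request:
jog_arm --pt "0.55 0 0.003 -0.003 0 0 0" --pt "0.55 0 0.006 -0.006 0 0 0" --pt "0.55 0 0.006 -0.006 0 0 0" --pt "0.55 0 0.006 -0.006 0 0 0"

```text
time_s: 10.93
tool_pos: [0.5208, -0.0854, 0.1486]
tool_rot: [-135.0, -0.0, -30.7]
force: [0.7, 0.6, 0.6]
grip_width: 0.0395
```

```bash
python3 - <<'E'
from h import *
np.set_printoptions(precision=4,suppress=True)
T=tcp_for((.6183,.0793),92,.03,.032); print(T)
t,r=to_tool(T,tool_R(92)); print(t,r)
# constant-row twist for N rows
from scipy.linalg import logm
o=status.get_obs();A=rot(o['tool_rot']);M=np.eye(4);M[:3,:3]=A.T@tool_R(92);M[:3,3]=t
X=logm(M).real; N=10; w=R.from_rotvec(r,degrees=True)
s=R.from_rotvec(r/N,degrees=True).as_matrix()
# solve per-row shift v: sum s^k v = t
S=sum(np.linalg.matrix_power(s,k) for k in range(N)); print(N,np.linalg.solve(S,t),r/N)
E
```

```text
[ 0.6249 -0.1109  0.148 ]
[ 0.1026 -0.0216  0.0225] [  0.0061 -23.1367 -23.1292]
10 [ 0.0109 -0.0003  0.0003] [ 0.0006 -2.3137 -2.3129]
```

Request:
jog_arm --pt "0.55 0.011 0 0 0 -2.31 -2.31" --pt "0.55 0.011 0 0 0 -2.31 -2.31" --pt "0.55 0.011 0 0 0 -2.31 -2.31" --pt "0.55 0.011 0 0 0 -2.31 -2.31" --pt "0.55 0.011 0 0 0 -2.31 -2.31" --pt "0.55 0.011 0 0 0 -2.31 -2.31" --pt "0.55 0.011 0 0 0 -2.31 -2.31" --pt "0.55 0.011 0 0 0 -2.31 -2.31" --pt "0.55 0.011 0 0 0 -2.31 -2.31" --pt "0.55 0.011 0 0 0 -2.31 -2.31" --pt "0.55 0 0 0 0 0 0"

```text
time_s: 11.85
tool_pos: [0.6272, -0.1148, 0.1484]
tool_rot: [-135.0, -0.1, 2.1]
force: [0.3, -0.4, 1.2]
grip_width: 0.039
```

```bash
python3 m.py e; python3 - <<'E'
from h import *
np.set_printoptions(precision=4,suppress=True)
print(to_tool(tcp_for((.6183,.0793),92,.03,.032),tool_R(92)))
E
```

```text
11.85 [ 0.6272 -0.1148  0.1484] [-135.0348   -0.0821    2.0969] [ 0.3195 -0.3835  1.2284] [ -2.6483  41.7998  29.2677  93.5046 -58.6892  84.0997  52.0202]
scene (array([0.6179, 0.0796]), 2138, 0.75, 0.0008, np.float64(0.22246195976367628)) [-86.5238 -55.9445]
top (array([0.6183, 0.078 ]), 53, 0.62, 0.0003, np.float64(0.22602143380849993)) [-88.0907 -56.2791]
grasp [0.6231 0.0011 0.0324] cradle centre [0.6216 0.0454] [-120.8343  -56.8561]
(array([ 0.0004, -0.0025,  0.003 ]), array([-0.0079, -0.0507, -0.1466]))
```

Request:
jog_arm --pt "0.55 0 -0.004 0.004 0 0 0" --pt "0.55 0 -0.004 0.004 0 0 0" --pt "0.55 0 -0.004 0.004 0 0 0" --pt "0.55 0 -0.004 0.004 0 0 0" --pt "0.55 0 -0.002 0.002 0 0 0" --pt "0.55 0 -0.002 0.002 0 0 0" --pt "0.55 0 -0.002 0.002 0 0 0" --pt "0.55 0 -0.002 0.002 0 0 0" --pt "0.55 0 -0.002 0.002 0 0 0" --pt "0.55 0 -0.003 0.003 0 0 0" --pt "0.55 0 -0.003 0.003 0 0 0" --pt "0.55 0 -0.003 0.003 0 0 0"

```text
time_s: 13.05
tool_pos: [0.6241, -0.0649, 0.1486]
tool_rot: [-135.0, -0.0, 1.9]
force: [0.8, -2.5, 0.1]
grip_width: 0.039
```

Request:
jog_arm --pt "0.55 0 -0.003 0.003 0 0 0" --pt "0.55 0 -0.003 0.003 0 0 0" --pt "0.55 0 -0.003 0.003 0 0 0" --pt "0.55 0 -0.003 0.003 0 0 0" --pt "0.55 0 -0.003 0.003 0 0 0" --pt "0.55 0 -0.003 0.003 0 0 0" --pt "0.55 0 -0.003 0.003 0 0 0" --pt "0.55 0 -0.003 0.003 0 0 0"

```text
time_s: 13.72
tool_pos: [0.6228, -0.0304, 0.1486]
tool_rot: [-135.0, -0.0, 2.0]
force: [-0.3, -3.3, -1.1]
grip_width: 0.039
```

```bash
python3 m.py f
```

```text
13.7167 [ 0.6228 -0.0304  0.1486] [-134.9975   -0.0006    1.9967] [-0.3374 -3.2508 -1.1224] [ -9.0485  38.4761  27.3932  98.2532 -60.9463  78.554   48.4613]
scene (array([0.6175, 0.1292]), 2032, 0.91, 0.0008, np.float64(0.22191012232573593)) [-36.9888 -59.6879]
top None None
grasp [0.6187 0.0855 0.0326] cradle centre [0.6172 0.1299] [-36.273  -59.4126]
```

View pics/f.png

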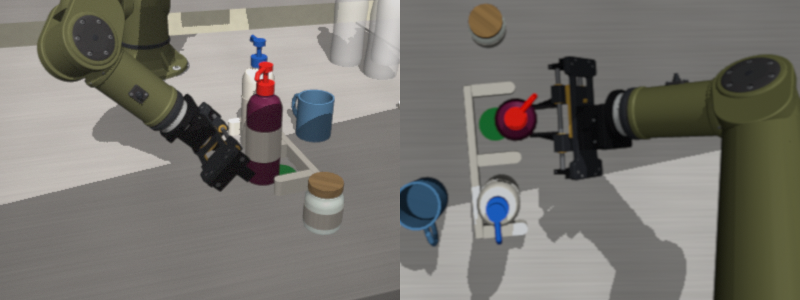

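Bottle upright at (515,118), entering the bay and centred between the walls. About 39 mm remain.

Request:
jog_arm --pt "0.55 0 -0.003 0.003 0 0 0" --pt "0.55 0 -0.003 0.003 0 0 0" --pt "0.55 0 -0.003 0.003 0 0 0" --pt "0.55 0 -0.003 0.003 0 0 0" --pt "0.55 0 -0.003 0.003 0 0 0" --pt "0.55 0 -0.003 0.003 0 0 0" --pt "0.55 0 -0.002 0.002 0 0 0" --pt "0.55 0 -0.001 0.001 0 0 0" --pt "0.55 0 -0.001 0.001 0 0 0" --pt "0.55 0 -0.001 0.001 0 0 0"

```text
time_s: 14.75
tool_pos: [0.6217, 0.0016, 0.1486]
tool_rot: [-135.0, -0.0, 2.0]
force: [0.1, -2.5, 1.4]
grip_width: 0.0392
```

Request:
jog_arm --pt "0.55 0 -0.0007 0.0007 0 0 0" --pt "0.55 0 -0.0007 0.0007 0 0 0" --pt "0.55 0 -0.0007 0.0007 0 0 0"

```text
time_s: 15.0
tool_pos: [0.6216, 0.0045, 0.1486]
tool_rot: [-135.0, -0.0, 2.0]
force: [0.2, -2.7, 1.3]
grip_width: 0.0391
```

Request:
jog_arm --pt "0.55 0 -0.0007 0.0007 0 0 0" --pt "0.55 0 -0.0007 0.0007 0 0 0"

```text
time_s: 15.17
tool_pos: [0.6215, 0.0066, 0.1486]
tool_rot: [-135.0, -0.0, 2.0]
force: [-0.0, -3.5, 1.2]
grip_width: 0.0391
```

```bash
python3 m.py g
```

```text
15.1667 [0.6215 0.0066 0.1486] [-135.0004   -0.0079    1.9787] [-0.0154 -3.4773  1.1977] [-11.7836  37.3605  26.4345  99.6993 -62.0514  76.1189  46.7479]
scene (array([0.6163, 0.1661]), 1907, 0.58, 0.0008, np.float64(0.2221736923375877)) [ -0.1066 -61.5367]
top (array([0.6168, 0.1648]), 28, 0.8, 0.0003, np.float64(0.2263847298053232)) [ -1.4883 -61.926 ]
grasp [0.6176 0.1225 0.0326] cradle centre [0.616  0.1669] [  0.6588 -61.2893]
```

Still about 3 mm to go. I'll creep until the force rises.

Request:
jog_arm --pt "0.55 0 -0.0007 0.0007 0 0 0" --pt "0.55 0 -0.0007 0.0007 0 0 0"

```text
time_s: 15.53
tool_pos: [0.6215, 0.0085, 0.1486]
tool_rot: [-135.0, -0.0, 2.0]
force: [0.3, -3.0, 1.2]
grip_width: 0.0389
```

Request:
jog_arm --pt "0.55 0 -0.0005 0.0005 0 0 0" --pt "0.55 0 -0.0005 0.0005 0 0 0"

```text
time_s: 15.7
tool_pos: [0.6214, 0.01, 0.1486]
tool_rot: [-135.0, -0.0, 2.0]
force: [0.2, -3.8, 0.7]
grip_width: 0.0393
```

Request:
jog_arm --pt "0.55 0 -0.0005 0.0005 0 0 0"

```text
time_s: 15.78
tool_pos: [0.6214, 0.0103, 0.1486]
tool_rot: [-135.0, -0.0, 2.0]
force: [-0.0, -6.0, 1.6]
grip_width: 0.0388
```

Request:
jog_arm --pt "0.55 0 -0.0005 0.0005 0 0 0"

```text
time_s: 15.87
tool_pos: [0.6214, 0.0105, 0.1487]
tool_rot: [-135.1, -0.0, 1.9]
force: [-0.2, -6.8, 2.6]
grip_width: 0.0392
```

```bash
python3 m.py g
```

```text
15.8667 [0.6214 0.0105 0.1487] [-135.0836   -0.0202    1.9357] [-0.1666 -6.8153  2.6116] [-12.1113  37.222   26.3627  99.8594 -62.1453  75.7838  46.5229]
scene (array([0.6162, 0.1694]), 1947, 0.89, 0.0008, np.float64(0.2220783181653978)) [  3.1835 -61.6836]
top None None
grasp [0.6175 0.1262 0.0325] cradle centre [0.616  0.1706] [  4.3514 -61.6006]
```

The force has risen from 3 to 6.8 N and the bottle is at x = +3.2 mm, so it's touching the back wall. I'll retract straight back, then up.

Request:
jog_arm --pt "0.55 0 0.001 -0.001 0 0 0" --pt "0.55 0 0.003 -0.003 0 0 0" --pt "0.55 0 0.006 -0.006 0 0 0" --pt "0.55 0 0.012 -0.012 0 0 0" --pt "0.55 0 0.015 -0.015 0 0 0" --pt "0.55 0 0.02 -0.02 0 0 0" --pt "0.55 0 0.02 -0.02 0 0 0" --pt "0.55 0 0.02 -0.02 0 0 0" --pt "0.55 0 0 -0.02 0 0 0" --pt "0.55 0 -0.015 -0.02 0 0 0" --pt "0.55 0 -0.015 -0.02 0 0 0" --pt "0.55 0 0 0 0 0 0"

```text
time_s: 17.07
tool_pos: [0.6279, -0.1504, 0.2171]
tool_rot: [-135.1, -0.4, 1.8]
force: [0.3, -0.4, -0.6]
grip_width: 0.0391
```

```bash
python3 m.py z; python3 - <<'E'
from h import *
np.set_printoptions(precision=4,suppress=True)
for n in('top','scene'):
    for k,h,r in(('neighbour',.145,.032),('jar',.085,.032),('mug',.088,.038)): print(n,k,fit(n,k,h,r)[1])
E
```

```text
17.0667 [ 0.6279 -0.1504  0.2171] [-135.092    -0.3854    1.8248] [ 0.3376 -0.3504 -0.6261] [ -1.1014  38.0647  31.6522  90.3644 -55.9335  89.8844  49.0037]
scene (array([0.6162, 0.1694]), 2031, 0.95, 0.0008, np.float64(0.22219621770378256)) [  3.176  -61.6657]
top (array([0.6164, 0.1681]), 13, 0.69, 0.0001, np.float64(0.22627899875555824)) [  1.8921 -61.7461]
grasp [ 0.6249 -0.0346  0.101 ] cradle centre [0.6238 0.0098] [-156.5638  -56.179 ]
top neighbour (array([0.4954, 0.1556]), 218, 0.56, 0.0004, np.float64(0.22583420496867035))
top jar (array([0.7832, 0.1768]), 378, 0.7, 0.0014, np.float64(0.08895816068849316))
top mug (array([0.4838, 0.2815]), 1001, 0.7, 0.0029, np.float64(0.09200227138646178))
scene neighbour (array([0.4949, 0.1572]), 1479, 0.9, 0.001, np.float64(0.22203118052702958))
scene jar (array([0.7803, 0.1784]), 1287, 0.76, 0.0015, np.float64(0.08694767534250941))
scene mug (array([0.4862, 0.2869]), 990, 0.89, 0.0014, np.float64(0.10636363822306671))
```

View pics/z.png

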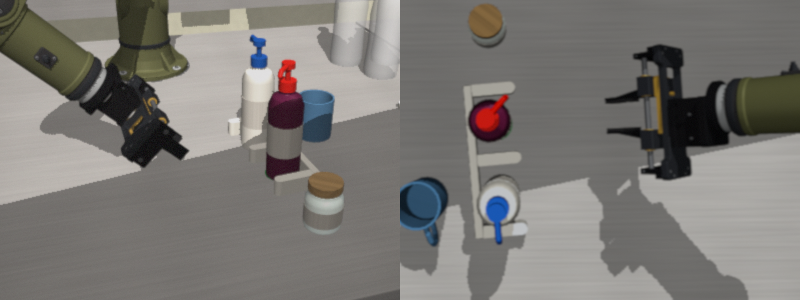

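The bottle stands upright over the dot at (489,120), against the back wall. The gripper is well clear, and the other objects haven't moved.

```bash
python3 -c "
from cell import env
print(env.sign_off())"
```

```text
the job is handed in; nothing more can be done
None
```

The plum bottle is upright in the green-dot bay and against the back wall, and I've handed the job in (at about 17 s of the 48 s allowed). I pushed it about 25 mm above the board with the tilted, half-open fingers as a cradle, never closing them on it. The first push was diagonal to the mouth of the bay. I then backed off, turned to the bay axis and pushed it in.

- **Depth:** the scene camera puts the bottle 3.2 mm past the dot's centre, where 3 mm means touching the back wall. The push force also rose from about 3 N to 6.8 N at that point. The top camera read 1.9 mm, but from only 13 points, so I relied on the other two.
- **Upright:** the bottle's top still measures 222 mm high, as at the start.
- **Other objects:** the neighbour, jar and mug match their starting positions to within about 0.5 mm in each camera. The two cameras differ by 5–6 mm on the mug, but did so from the start.
- **Finish:** the gripper is about 15 cm back from the bottle and raised, with the force reading back to about zero.

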